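# Open the bar clamp

### The arm

A 6-joint arm with a two-finger parallel gripper is mounted at the origin on the work surface. World frame = base frame: x ahead of the robot, y to its left, z up, the work surface at z = 0. Lengths are in m, angles in rad, forces in N, time in s.
With the tool pointing down it reaches from about 0.275 to 0.75 m from the base axis. Payload 10.2 kg.
Tool frame: the origin (TCP) lies where the fingers leave the gripper's body, on its centre line; the fingertips stand 73 mm ahead of it and the grasp point (between the pads) lies 54 mm ahead of it; z points along the fingers, y is the line along which they close (so a half turn about z gives the same grasp; the last joint's range is limited). The gripper opens to 85 mm and grips with 20 to 120 N. Pads are 22 mm wide; open, the fingers measure 114 mm over their backs; the gripper's body (76 mm by 85 mm) begins 54 mm behind the grasp point. The pads swing forward as they close: fully open they stand 13 mm farther back than shut.
Start: joints at [-1.366, 0.313, 1.498, -0, 1.331, -0.223], TCP at [0.218, -0.478, 0.304] pointing down, gripper open.
Joint ranges: [-2.94, 2.94], [-0.97, 2.17], [0.19, 2.56], [-1.23, 4.37], [0.02, 3.11], [-2.88, 2.88]. Speed limits (rad/s): [2.39, 2.39, 3.01, 3.14, 3.14, 3.14].

### API

Orientations are given as a rotation vector (axis times angle).
In Python, from cell import get_state, optics, workorder gives the robot as it stands.
- The arm moves only by the shell command python3 -m pendant 'ROWS' [OPENING] [FORCE]. ROWS is JSON, a list of rows, each a list of 2 entries, a list of its own where there are three numbers: the shift along the tool's x, y, z in m, then the turn, a rotation vector about the tool's x, y, z in rad. A call has 1 to 12 rows; each row is the pose to reach, as a shift and turn from the pose commanded when the call began, along the tool's axes at that moment; what a row does not reach only later rows make up. A row lasts 1/8 s, in which the tool goes at most 62.5 mm and 10.7 degrees, less where a joint would pass 70% of its speed; a pose out of reach is approached as far as the arm can. A call with a gripper value outside its range is refused whole. OPENING is the finger opening in m, from 0 to 0.0854, set as the call begins (- or left out, the last holds). The fingers move at their own pace and stop on an object; FORCE is the grip in N (left out, the last holds). Time passes only in rows, so rows that repeat a pose let the fingers close. It gives the time, the measured TCP pose, the force, the opening and the grip force at its end, in the units of the state.
- get_state(): the state, without advancing time (a new reading comes with each control period).
- optics.capture(name): name is "scene" or "top"; returns the picture (384x512x3 uint8, red, green, blue); there is no depth.
- optics.camera_info(name): a dict with "camera_matrix" (3x3 intrinsics, pixels), "R" (3x3) and "t" (3): a world point X has camera coordinates R X + t. Camera axes: x right, y down, z forward; pixel columns grow to the right and rows downward; lengths in m; the calibration is good to about 2 mm. A picture is of the moment at which its call begins. camera_info takes no time and is no camera call.
- workorder.finish_job(): hands the job in; it is judged then, once.
The state is a dict: "time": time; "joint_pos": joint angles; "joint_velocities": joint speeds; "tau": joint torques, N m; "ee_pos": TCP position; "tool_rot": TCP orientation; "force": force on the tool from outside, world axes, zero at the start; "wrist_torque": the same for the moment, N m; "width": finger opening in m; "gripper_force": force on a finger pad.
Only numpy, scipy, OpenCV 4.12 (cv2) and the standard library are available. Lean on these libraries where they do the work, as an engineer would, in place of code of your own. Each camera call takes 0.05 s, during which the arm holds its last target. There are 200 camera calls.

### The job

The glue is dry and the screw of the blue bar clamp has already been backed off. With the fingertips press down the orange release lever on the clamp's sliding jaw and, keeping it pressed, push the jaw back along the bar, away from the wooden block, as far as it will go; then let the lever spring up and move clear. Leave the block lying on the bar and the clamp standing where it is: lift nothing, and do not disturb the spray can, the glue bottle or the cup.

Things in the scene. Friction and masses are not known exactly. Their poses are not given: they have to be found in the camera images.
- clamp: Bar clamp standing loose on the bench on rubber pads, 2 kg. Origin: on the bench under mid bar; z up, x along the bar in the way the jaw opens. Bar 480 mm long, 25 wide, top 44 mm high, sawtooth rack sunk in it. Blue fixed head with screw and wooden handle at -x (to x = -365 mm, 93 high), blue tail foot with end stop at +x. Feet reach 42 mm either side.
- jaw (a joint): Position of the blue sliding jaw on the bar, m: 0 most closed, 0.160 against the end stop. It ratchets freely towards closed; towards open the pawl blocks it within one 8 mm tooth unless the release lever is held down. Then it slides with about 3 to 5 N, and it stays where it is left.
- jaw_face (a point): Centre of the jaw's grey gripping face, which looks to the clamp's -x, 68 mm above the bench. The upright behind it is 16 mm thick, 42 wide, its top 93 mm above the bench; the low slide runs on to 62 mm behind the face (+x), 47 mm high.
- release (a joint): Angle of the sprung release lever on the jaw, rad: at rest 0 to 0.10 (as the pawl sits on the teeth), 0.34 fully pressed on its stop. The pawl is clear of the teeth above 0.12. It springs up when let go.
- release_pad (a point): Middle of the upper face of the orange thumb pad (44 mm along the bar, 46 wide) of the release lever; moves with it. At lever 0 it is 68 mm above the bench, 75 mm behind (+x of) the jaw face and slopes up 10 degrees to the rear; at 0.34 it is 55 mm high, 88 behind, sloping down. Its rear edge has an upturned lip 11 mm high to push on. Press: 2 N at first, 7 N at the stop.
- block: Glued-up block of dark and light wood staves, 110 mm along the bar, 76 mm across, 36 mm high, lying loose on top of the bar between the fixed head and the sliding jaw. Origin: centre of its underside.
- can: Grey and black spray can with a blue cap, 65 mm across, 182 mm tall, standing. Origin: centre of its underside.
- glue: Yellow glue bottle with an orange nozzle, 57 mm across, 149 mm tall, standing. Origin: centre of its underside.
- cup: Small white mixing cup, 60 mm across, 55 mm high, standing. Origin: centre of its underside.
Things that resemble listed ones, but are neither listed nor needed, are in the scene too. Of the things shaped like the block, the wood one is meant.

How it is judged:
By the outcome, as a careful person would: the job done as asked, in the order asked, and still so for the second after the job is handed in, with the robot touching nothing.
It also fails if it takes over 32 s, if anything falls off the work surface, if the arm or the gripper's body presses on something with over 40 N, if the wrist force passes 120 N, or if a joint passes its speed limit or range.

## Working session

There is one attempt and no reset: what is moved stays moved. The work goes in short steps, Python scripts to look and compute and a shell command to move; the robot and the scene stay as the last step left them, time stands still between calls to the robot, and variables do not carry over. Pictures are saved under pics/ and viewed, at most 10 in all, crops included, and the job is handed in when it is done.

```bash
mkdir -p pics && python3 - <<'E'
from cell import get_state, optics, workorder
import cv2, numpy as np
for n in ("scene","top"):
    im=optics.capture(n); cv2.imwrite(f"pics/{n}0.png",im[:,:,::-1])
    i=optics.camera_info(n); print(n,np.round(i["camera_matrix"],1).tolist(),np.round(i["R"],3).tolist(),np.round(i["t"],3).tolist())
s=get_state(); print(s)
E
```

```text
scene [[357.9, 0.0, 254.2], [0.0, 357.9, 188.6], [0.0, 0.0, 1.0]] [[0.483, 0.875, -0.003], [0.743, -0.412, -0.528], [-0.463, 0.253, -0.849]] [-0.101, -0.471, 1.121]
top [[454.4, 0.0, 255.2], [0.0, 454.4, 188.1], [0.0, 0.0, 1.0]] [[0.011, -1.0, 0.017], [-0.985, -0.014, -0.174], [0.174, -0.015, -0.985]] [-0.199, 0.582, 1.088]
{'time': 0.1, 'joint_pos': array([-1.36642172e+00,  3.13421276e-01,  1.49834726e+00,  2.21061217e-05,
        1.33096329e+00, -2.23395927e-01]), 'joint_velocities': array([-0.00084734, -0.00047057, -0.00204045,  0.00091755,  0.00288227,
       -0.0004742 ]), 'tau': array([ 2.00518240e-03, -4.12900722e+01, -2.60139656e+01, -2.00848858e-04,
        3.00314750e-03, -1.67279796e-05]), 'ee_pos': array([ 0.21775953, -0.47756255,  0.30338353]), 'tool_rot': array([-3.06889590e+00, -6.66579065e-01, -5.07238772e-05]), 'force': array([-0.660715  , -0.60752223,  0.17450981]), 'wrist_torque': array([0.01848213, 0.07793351, 0.0261796 ]), 'gripper_force': 0.0, 'width': 0.08570991647021191}
```

View pics/scene0.png

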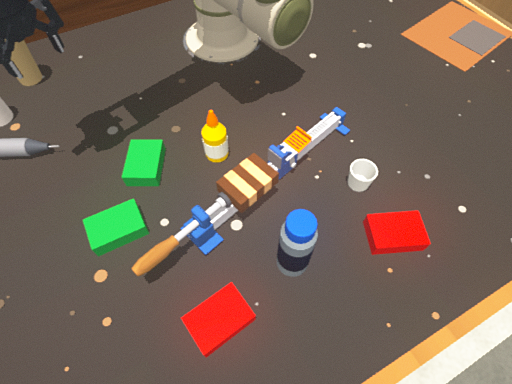

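View pics/top0.png

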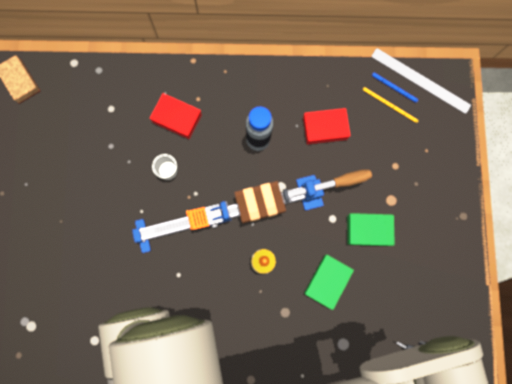

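Top view: the orange lever pad is at (203,217) and the jaw at about (222,212). The tail foot is at (141,235), the head at (311,192) and the wood block at (260,202). The other orange things are the glue nozzle (264,261), the handle (352,179) and the orange mat (scene 455,35). The ribbed pad on the bar behind the blue jaw is the lever, and I'll check that in a crop.

```bash
cat > h.py <<'E'
import numpy as np, cv2
from cell import get_state, optics
def ray(n,uv):
    i=optics.camera_info(n);K,R,t=[np.array(i[k]) for k in("camera_matrix","R","t")]
    d=R.T@np.linalg.solve(K,[uv[0],uv[1],1.]); return -R.T@t,d
def plane(n,uv,z):
    o,d=ray(n,uv); return o+d*(z-o[2])/d[2]
def tri(a,b):
    (o,d),(p,e)=ray("scene",a),ray("top",b)
    s=np.linalg.lstsq(np.c_[d,-e],p-o,rcond=None)[0]; A=o+s[0]*d;B=p+s[1]*e
    return (A+B)/2,np.linalg.norm(A-B)
def proj(n,X):
    i=optics.camera_info(n); c=np.array(i["R"])@X+i["t"]; q=np.array(i["camera_matrix"])@c; return q[:2]/q[2]
def mask(im,lo,hi,box):
    h=cv2.cvtColor(im,cv2.COLOR_RGB2HSV); m=cv2.inRange(h,lo,hi); k=np.zeros_like(m); x0,y0,x1,y1=box
    k[y0:y1,x0:x1]=m[y0:y1,x0:x1]; return k
def blobs(m,amin=15):
    n,l,st,c=cv2.connectedComponentsWithStats(m)
    return [(st[i,4],c[i].round(1).tolist(),st[i,:4].tolist()) for i in range(1,n) if st[i,4]>=amin]
E
python3 - <<'E'
from h import *
S=cv2.imread("pics/scene0.png")[:,:,::-1].copy();T=cv2.imread("pics/top0.png")[:,:,::-1].copy()
O=((8,150,120),(22,255,255));B=((105,120,60),(125,255,255))
bs,bt=(265,100,360,185),(125,165,235,260)
for nm,im,b in(("S",S,bs),("T",T,bt)):
    print(nm,"or",blobs(mask(im,*O,b))); print(nm,"bl",blobs(mask(im,*B,b)))
print("T head",blobs(mask(T,*B,(290,165,330,215))))
a=[cv2.moments(mask(im,*O,b)) for im,b in((S,bs),(T,bt))]
c=[(m["m10"]/m["m00"],m["m01"]/m["m00"]) for m in a]; print(c,tri(*c))
for c_ in [cv2.minAreaRect(cv2.findNonZero(mask(T,*O,bt)))]: print(c_)
up=lambda im,b:cv2.resize(im[b[1]:b[3],b[0]:b[2]],(400,400),interpolation=cv2.INTER_CUBIC)
cv2.imwrite("pics/c1.png",np.hstack([up(S,(260,95,355,190)),up(T,(130,165,240,275))])[:,:,::-1])
E
```

```text
S or [(np.int32(237), [298.0, 138.1], [283, 126, 28, 27]), (np.int32(100), [269.7, 171.1], [265, 162, 13, 17])]
S bl [(np.int32(178), [341.0, 120.7], [332, 107, 18, 28]), (np.int32(24), [323.1, 115.4], [320, 113, 8, 6]), (np.int32(113), [278.6, 150.5], [269, 145, 22, 13])]
T or [(np.int32(369), [197.0, 218.1], [186, 206, 23, 24])]
T bl [(np.int32(112), [224.0, 211.4], [219, 201, 11, 21]), (np.int32(275), [140.4, 236.2], [132, 219, 19, 34])]
T head [(np.int32(555), [310.8, 192.1], [296, 175, 28, 35])]
[(289.5816023738872, 147.9080118694362), (197.01626016260164, 218.05149051490514)] (array([ 0.50317801, -0.05678135,  0.04223935]), np.float64(0.02026395353293505))
((196.82293701171875, 218.24752807617188), (21.014360427856445, 19.124784469604492), 76.75948333740234)
```

View pics/c1.png

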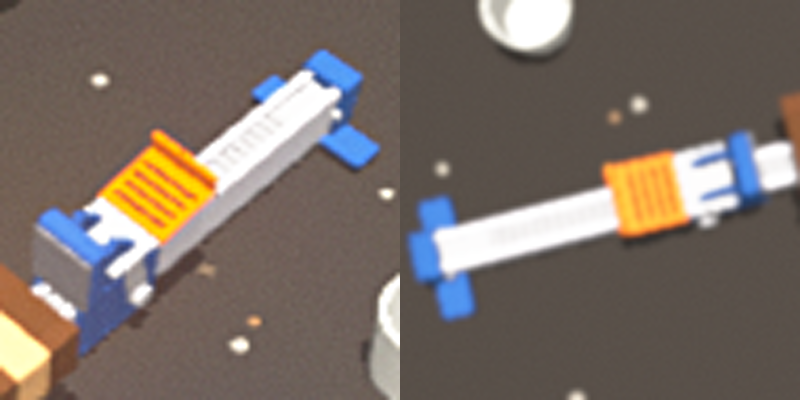

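The crop confirms the ribbed orange pad with its rear lip, at scene (298,138) and top (197,218), behind the blue jaw. Next I'll work out its pose, the bar direction and the clearances.

```bash
python3 - <<'E'
from h import *
from scipy.spatial.transform import Rotation as Ro
T=cv2.imread("pics/top0.png")[:,:,::-1].copy();S=cv2.imread("pics/scene0.png")[:,:,::-1].copy()
w=mask(T,(0,0,170),(180,60,255),(140,205,188,245)); p=cv2.findNonZero(w).reshape(-1,2)
X=np.array([plane("top",q,.044) for q in p])
f=cv2.fitLine(X[:,:2].astype(np.float32),cv2.DIST_HUBER,0,.01,.01).ravel(); d=f[:2]*np.sign(f[1])
print("bar dir",d,"yaw",np.degrees(np.arctan2(d[1],d[0])),"pt",f[2:],blobs(w))
P,e=tri((298.0,138.1),(197.0,218.1)); print("pad",P,e, plane("top",(197,218.1),.068))
n=np.array([-d[1],d[0]]); off=lambda q:((q[:2]-f[2:])@d,(q[:2]-f[2:])@n)
print("pad along,lat",off(P),off(plane("top",(197,218.1),.068)))
print("jaw top",off(plane("top",(224,211.4),.085)),"tail",off(plane("top",(140.4,236.2),.03)),"head",off(plane("top",(310.8,192.1),.04)))
print("block",off(plane("top",(260,202),.036+.044)))
print("glue",plane("top",(264,261),.149),off(plane("top",(264,261),.149)),"can",off(plane("top",(260,117),.182)),"cup",off(plane("top",(165,167),.05)))
s=get_state();R=Ro.from_rotvec(s["tool_rot"]).as_matrix();print(R.round(3),s["ee_pos"])
for sg in(1,-1):
    x=np.r_[sg*d,0];z=np.array([0,0,-1.]);G=np.c_[x,np.cross(z,x),z]
    print("turn about tool z deg",sg,np.degrees(Ro.from_matrix(R.T@G).as_rotvec()))
tgt=np.r_[P[:2],.20]; print("shift to above pad (TCP z .2)",R.T@(tgt-s["ee_pos"]))
E
```

```text
bar dir [-0.25569078  0.9667586 ] yaw 104.81452 pt [0.48219237 0.03462072] [(np.int32(601), [163.6, 228.1], [140, 217, 48, 25])]
pad [ 0.50462631 -0.05074231  0.07373135] 0.000992985183779147 [ 0.50499525 -0.05053654  0.068     ]
pad along,lat (np.float64(-0.08826159984673976), np.float64(0.00013833222914748676)) (np.float64(-0.08815700589744428), np.float64(-0.00027095729137305573))
jaw top (np.float64(-0.15625358808395612), np.float64(0.0019742811128092633)) tail (np.float64(0.062261839234226735), np.float64(0.0046448822505307285)) head (np.float64(-0.3806200741842459), np.float64(0.0015351889278216303))
block (np.float64(-0.24656640524298828), np.float64(0.00018350234289341198))
glue [ 0.40206825 -0.21212859  0.149     ] (np.float64(-0.21806002528873933), np.float64(0.14055220998767948)) can (np.float64(-0.28859006759513073), np.float64(-0.1763250156411148)) cup (np.float64(-0.03735674618854919), np.float64(-0.14875792729724124))
[[ 0.91   0.415 -0.   ]
 [ 0.415 -0.91   0.001]
 [ 0.    -0.001 -1.   ]] [ 0.21775953 -0.47756255  0.30338353]
turn about tool z deg 1 [-4.16699369e-02 -5.74210132e-02 -8.03053675e+01]
turn about tool z deg -1 [-6.01396399e-02  4.36428210e-02  9.96946112e+01]
shift to above pad (TCP z .2) [ 0.43805181 -0.26924368  0.10380113]
```

```bash
python3 -m pendant '[[[0.026,-0.016,0],[0,0,-0.08]],[[0.075,-0.046,0],[0,0,-0.24]],[[0.123,-0.076,0],[0,0,-0.39]],[[0.171,-0.107,0],[0,0,-0.55]],[[0.219,-0.137,0],[0,0,-0.70]],[[0.268,-0.167,0],[0,0,-0.86]],[[0.316,-0.197,0.02],[0,0,-1.01]],[[0.364,-0.227,0.05],[0,0,-1.16]],[[0.412,-0.257,0.08],[0,0,-1.32]],[[0.439,-0.273,0.103],[0,0,-1.402]],[[0.439,-0.273,0.103],[0,0,-1.402]],[[0.439,-0.273,0.103],[0,0,-1.402]]]' 0
python3 - <<'E'
from h import *
from scipy.spatial.transform import Rotation as Ro
s=get_state();R=Ro.from_rotvec(s["tool_rot"]).as_matrix()
o=np.array([.48219,.03462]);d=np.array([-.2557,.96676]);n=np.array([-d[1],d[0]])
q=s["ee_pos"][:2]-o;print(s["time"],"along",q@d,"lat",q@n,"z",s["ee_pos"][2],"tip",s["ee_pos"][2]-.073,R.round(3).tolist(),s["force"],s["width"])
ims=[optics.capture(c) for c in("scene","top")]
up=lambda im,b:cv2.resize(im[b[1]:b[3],b[0]:b[2]],(400,400),interpolation=cv2.INTER_CUBIC)
cv2.imwrite("pics/c2.png",np.hstack([up(ims[0],(230,60,370,200)),up(ims[1],(110,145,250,285))])[:,:,::-1])
E
```

```text
time: 1.6
ee_pos: [0.5039, -0.0477, 0.2013]
tool_rot: [1.917, 2.488, -0.0]
force: [-0.1, 0.3, 0.0]
width: -0.0004
gripper_force: 0.0
1.6 along -0.08509519608332074 lat 6.863878710646004e-05 z 0.20127758435256896 tip 0.12827758435256897 [[-0.255, 0.967, 0.0], [0.967, 0.255, -0.0], [-0.0, 0.0, -1.0]] [-0.1277895   0.30806765  0.01242789] -0.000393745940623255
```

View pics/c2.png

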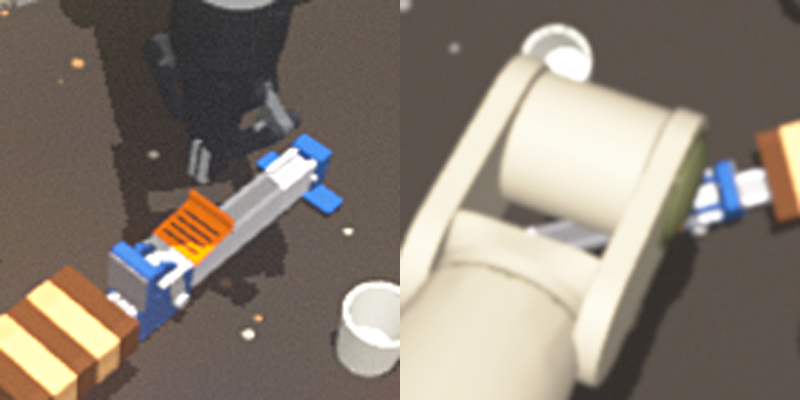

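```bash
python3 - <<'E'
from h import *
s=get_state(); e=s["ee_pos"]; print(s["width"],s["time"])
im=optics.capture("scene"); b=(250,20,350,170)
for z in(0,.054,.073): print(z,proj("scene",e-[0,0,z]))
d=np.array([-.2557,.96676,0]);y=np.array([.967,.2557,0])
for k in(-1,1): print(k,"x",proj("scene",e-[0,0,.073]+k*.011*d),"y40",proj("scene",e-[0,0,.073]+k*.0427*y))
cv2.imwrite("pics/c3.png",cv2.resize(im[b[1]:b[3],b[0]:b[2]],(400,600),interpolation=cv2.INTER_CUBIC)[:,:,::-1])
E
```

```text
0.00016546326977258347 1.7
0 [305.26651849  95.20605091]
0.054 [302.20995783 114.53139621]
0.073 [301.22158986 120.78043052]
-1 x [297.73282813 123.46469935] y40 [286.72714392 110.21919161]
1 x [304.67413742 118.12402502] y40 [316.34888152 131.80278638]
```

View pics/c3.png

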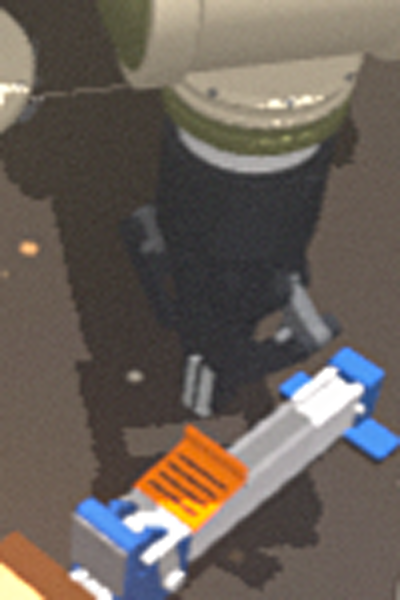

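The closed fingertips, at crop (198,385), are centred over the pad line. I'll descend and press.

```bash
python3 -m pendant '[[[0,0,0.015],[0,0,0]],[[0,0,0.035],[0,0,0]],[[0,0,0.048],[0,0,0]],[[0,0,0.054],[0,0,0]],[[0,0,0.057],[0,0,0]],[[0,0,0.060],[0,0,0]],[[0,0,0.062],[0,0,0]],[[0,0,0.064],[0,0,0]],[[0,0,0.065],[0,0,0]],[[0,0,0.065],[0,0,0]]]' 0
```

```text
time: 3.0
ee_pos: [0.5041, -0.0469, 0.1362]
tool_rot: [1.916, 2.49, 0.001]
force: [-1.6, 3.3, 5.0]
width: -0.0
gripper_force: 2.8
```

```bash
python3 -m pendant '[[[0.002,0,0.001],[0,0,0]],[[0.004,0,0.002],[0,0,0]],[[0.006,0,0.003],[0,0,0]],[[0.008,0,0.004],[0,0,0]],[[0.010,0,0.005],[0,0,0]],[[0.012,0,0.0055],[0,0,0]],[[0.014,0,0.006],[0,0,0]],[[0.016,0,0.006],[0,0,0]]]' 0
python3 - <<'E'
from h import *
im=optics.capture("scene"); b=(250,20,350,170)
cv2.imwrite("pics/c4.png",cv2.resize(im[60:170,250:360],(600,600),interpolation=cv2.INTER_CUBIC)[:,:,::-1])
print(get_state()["force"])
E
```

```text
time: 4.0
ee_pos: [0.4999, -0.0317, 0.1299]
tool_rot: [1.916, 2.49, -0.0]
force: [0.8, -2.6, 2.0]
width: 0.0
gripper_force: 2.0
[ 0.5231709  -3.30078689  2.0062166 ]
```

View pics/c4.png

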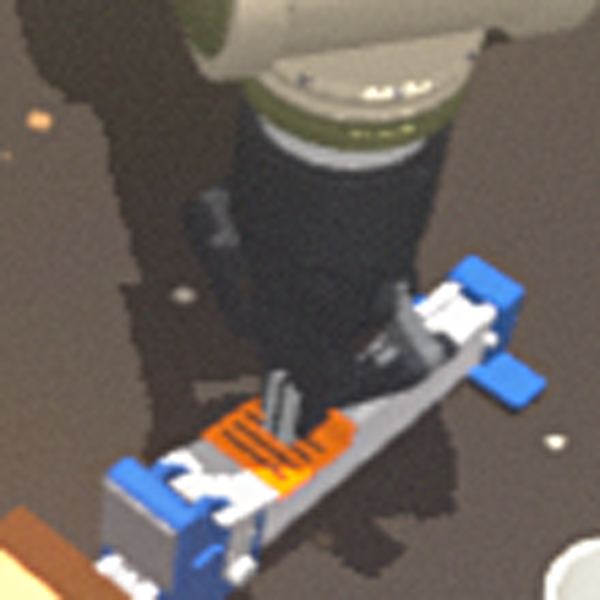

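The tips sit on the pad just in front of the lip, at crop (285,425), with the lever pressed. I'll push while keeping it pressed.

```bash
python3 -m pendant '[[[0.003,0,0.001],[0,0,0]],[[0.007,0,0.001],[0,0,0]],[[0.012,0,0.001],[0,0,0]],[[0.017,0,0.001],[0,0,0]],[[0.022,0,0.001],[0,0,0]],[[0.027,0,0.001],[0,0,0]],[[0.032,0,0.001],[0,0,0]],[[0.037,0,0.001],[0,0,0]],[[0.042,0,0.001],[0,0,0]],[[0.047,0,0.001],[0,0,0]],[[0.052,0,0.001],[0,0,0]],[[0.057,0,0.001],[0,0,0]]]' 0
python3 - <<'E'
from h import *
im=optics.capture("scene"); print(get_state()["force"],blobs(mask(im,(105,120,60),(125,255,255),(250,70,360,190))))
cv2.imwrite("pics/c5.png",cv2.resize(im[60:170,250:360],(600,600),interpolation=cv2.INTER_CUBIC)[:,:,::-1])
E
```

```text
time: 5.55
ee_pos: [0.485, 0.0237, 0.1288]
tool_rot: [-1.916, -2.489, 0.0]
force: [-3.2, -4.1, 2.0]
width: 0.0002
gripper_force: 2.5
[-2.53078971 -2.55109418  2.2912475 ] [(np.int32(98), [342.6, 127.4], [337, 117, 13, 18]), (np.int32(271), [299.6, 145.8], [288, 130, 21, 35])]
```

View pics/c5.png

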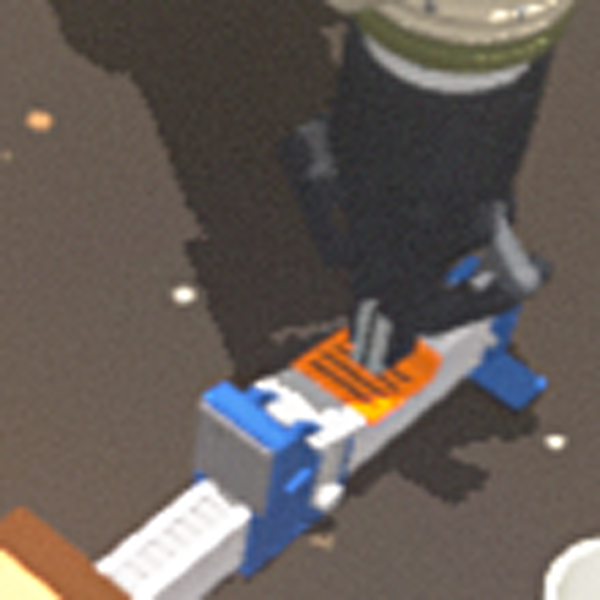

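```bash
python3 -m pendant '[[[0.004,-0.001,0],[0,0,0]],[[0.009,-0.0015,0],[0,0,0]],[[0.014,-0.002,0],[0,0,0]],[[0.019,-0.002,0],[0,0,0]],[[0.024,-0.002,0],[0,0,0]],[[0.029,-0.0025,0],[0,0,0]],[[0.034,-0.0025,0],[0,0,0]],[[0.039,-0.0025,0],[0,0,0]],[[0.044,-0.003,0],[0,0,0]],[[0.049,-0.003,0],[0,0,0]],[[0.054,-0.003,0],[0,0,0]],[[0.059,-0.003,0],[0,0,0]]]' 0
python3 - <<'E'
from h import *
im=optics.capture("scene"); s=get_state();f=s["force"];print("along",f[:2]@[-.2557,.967],"lat(tool y)",f[:2]@[.967,.2557],f[2],s["ee_pos"],blobs(mask(im,(105,120,60),(125,255,255),(250,70,370,190))))
cv2.imwrite("pics/c6.png",cv2.resize(im[50:170,260:380],(600,600),interpolation=cv2.INTER_CUBIC)[:,:,::-1])
E
```

```text
time: 7.1
ee_pos: [0.4673, 0.08, 0.1289]
tool_rot: [1.916, 2.49, 0.0]
force: [4.9, -2.6, 1.8]
width: -0.0003
gripper_force: 2.5
along -1.35169485472906 lat(tool y) 3.3254579840284215 2.687165903773747 [0.46705066 0.08042797 0.12893587] [(np.int32(243), [316.3, 132.3], [306, 116, 18, 35]), (np.int32(92), [342.6, 127.8], [337, 118, 12, 17])]
```

View pics/c6.png

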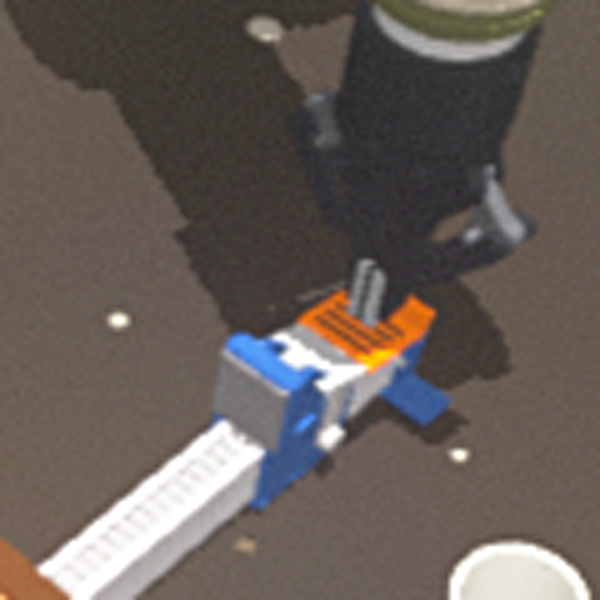

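```bash
python3 -m pendant '[[[0.003,0.0005,0],[0,0,0]],[[0.006,0.001,0],[0,0,0]],[[0.009,0.0015,0],[0,0,0]],[[0.012,0.0015,0],[0,0,0]],[[0.015,0.0015,0],[0,0,0]],[[0.018,0.0015,0],[0,0,0]],[[0.020,0.0015,0],[0,0,0]],[[0.022,0.0015,0],[0,0,0]]]' 0
python3 - <<'E'
from h import *
im=optics.capture("scene"); s=get_state();f=s["force"];print("along",f[:2]@[-.2557,.967],"lat(tool y)",f[:2]@[.967,.2557],f[2],(s["ee_pos"][:2]-[.48219,.03462])@[-.2557,.967],blobs(mask(im,(105,120,60),(125,255,255),(250,70,370,190))))
cv2.imwrite("pics/c7.png",cv2.resize(im[50:170,260:380],(600,600),interpolation=cv2.INTER_CUBIC)[:,:,::-1])
E
```

```text
time: 8.15
ee_pos: [0.4622, 0.1014, 0.1285]
tool_rot: [-1.914, -2.488, 0.003]
force: [-3.3, -4.9, 2.7]
width: -0.0001
gripper_force: 2.9
along -2.854701102701626 lat(tool y) -3.966041888723157 2.9264138648297457 0.06991714389705987 [(np.int32(247), [322.3, 127.5], [312, 111, 18, 36]), (np.int32(97), [342.7, 127.8], [337, 118, 13, 17])]
```

```bash
python3 -m pendant '[[[0.002,-0.0005,0],[0,0,0]],[[0.004,-0.001,0],[0,0,0]],[[0.006,-0.001,0],[0,0,0]],[[0.008,-0.001,0],[0,0,0]],[[0.010,-0.001,0],[0,0,0]],[[0.012,-0.001,0],[0,0,0]],[[0.014,-0.001,0],[0,0,0]],[[0.016,-0.001,0],[0,0,0]]]' 0
python3 - <<'E'
from h import *
im=optics.capture("scene"); s=get_state();f=s["force"];print("along",f[:2]@[-.2557,.967],"lat(tool y)",f[:2]@[.967,.2557],f[2],(s["ee_pos"][:2]-[.48219,.03462])@[-.2557,.967],blobs(mask(im,(105,120,60),(125,255,255),(250,70,370,190))))
cv2.imwrite("pics/c8.png",cv2.resize(im[50:170,260:380],(600,600),interpolation=cv2.INTER_CUBIC)[:,:,::-1])
E
```

```text
time: 9.2
ee_pos: [0.4579, 0.1166, 0.1289]
tool_rot: [-1.916, -2.49, 0.0]
force: [-2.2, -3.4, 1.9]
width: -0.0001
gripper_force: 2.2
along -2.8583495537335026 lat(tool y) -3.2558138519759154 1.6144879857949597 0.08570358388530512 [(np.int32(233), [326.4, 124.1], [316, 108, 19, 35]), (np.int32(101), [342.7, 127.2], [338, 117, 12, 18])]
```

View pics/c8.png

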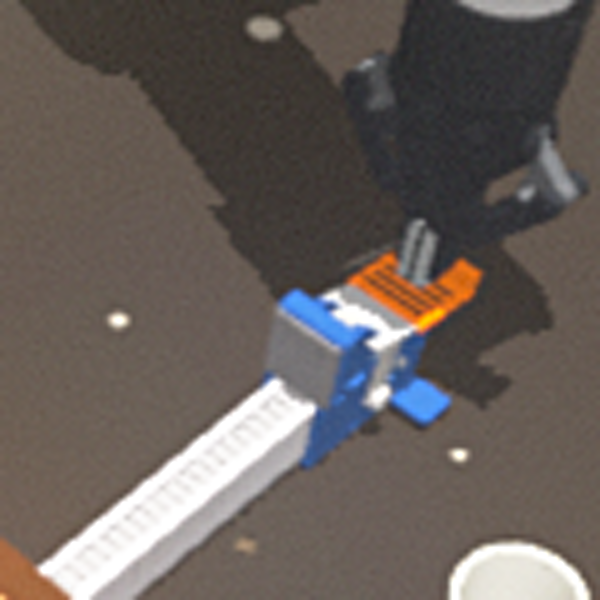

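The jaw has nearly reached the tail foot at crop (420,400), which hasn't moved. I'll keep creeping and watch the force.

```bash
python3 -m pendant '[[[0.0015,-0.0005,0],[0,0,0]],[[0.003,-0.0005,0],[0,0,0]],[[0.0045,-0.0005,0],[0,0,0]],[[0.006,-0.0005,0],[0,0,0]]]' 0
python3 -m pendant '[[[0.0015,0,0],[0,0,0]],[[0.003,0,0],[0,0,0]],[[0.0045,0,0],[0,0,0]]]' 0
python3 - <<'E'
from h import *
im=optics.capture("scene"); s=get_state();f=s["force"];print("along",f[:2]@[-.2557,.967],"lat(tool y)",f[:2]@[.967,.2557],f[2],(s["ee_pos"][:2]-[.48219,.03462])@[-.2557,.967],blobs(mask(im,(105,120,60),(125,255,255),(250,70,370,190))))
E
```

```text
time: 9.75
ee_pos: [0.4566, 0.1211, 0.1287]
tool_rot: [1.913, 2.488, -0.002]
force: [3.8, -15.4, -5.4]
width: -0.0004
gripper_force: 7.4
time: 10.12
ee_pos: [0.4557, 0.1252, 0.1287]
tool_rot: [1.913, 2.487, -0.001]
force: [4.7, -15.1, -5.6]
width: 0.0
gripper_force: 7.4
along -14.98713795666524 lat(tool y) -0.3759535018545232 -4.4752121321262965 0.09458977682114467 [(np.int32(232), [328.9, 122.4], [318, 106, 19, 35]), (np.int32(98), [344.5, 126.4], [340, 116, 11, 18])]
```

It has reached the end stop: 15 N along the bar, and the clamp itself slid a few mm. I'll ease off the push, then let the lever up, backing off along its arc.

```bash
python3 -m pendant '[[[-0.001,0,0],[0,0,0]],[[-0.002,0,0],[0,0,0]],[[-0.004,0,-0.003],[0,0,0]],[[-0.007,0,-0.008],[0,0,0]],[[-0.010,0,-0.014],[0,0,0]],[[-0.013,0,-0.021],[0,0,0]],[[-0.014,0,-0.035],[0,0,0]],[[-0.014,0,-0.06],[0,0,0]],[[-0.014,0,-0.10],[0,0,0]],[[-0.014,0,-0.15],[0,0,0]],[[-0.014,0,-0.20],[0,0,0]]]' 0
python3 -m pendant '[[[0,0.03,0],[0,0,0]],[[0,0.08,0],[0,0,0]],[[0,0.13,0],[0,0,0]],[[0,0.18,0],[0,0,0]],[[0,0.21,0],[0,0,0]],[[0,0.21,0],[0,0,0]]]' 0
python3 - <<'E'
from h import *
S,T=[optics.capture(n) for n in("scene","top")]
s=get_state();print(s["time"],s["ee_pos"],s["force"])
cv2.imwrite("pics/s9.png",S[:,:,::-1]);cv2.imwrite("pics/t9.png",T[:,:,::-1])
T0=cv2.imread("pics/top0.png")[:,:,::-1].copy();S0=cv2.imread("pics/scene0.png")[:,:,::-1].copy()
B=((105,120,60),(125,255,255))
for nm,a in(("0",T0),("9",T)):
    print(nm,"tail",blobs(mask(a,*B,(120,210,160,265))),"head",blobs(mask(a,*B,(290,165,330,215))),"handle",blobs(mask(a,(8,100,60),(22,255,255),(325,160,380,195))))
    print("  block",blobs(mask(a,(12,40,190),(30,180,255),(230,175,290,230))))
for a in (S0,S): print("S head",blobs(mask(a,*B,(180,200,230,255))))
cv2.imwrite("pics/c9.png",np.hstack([cv2.resize(S[60:200,230:370],(400,400)),cv2.resize(T[130:270,110:250],(400,400))])[:,:,::-1])
E
```

```text
time: 11.55
ee_pos: [0.4578, 0.1134, 0.3313]
tool_rot: [-1.915, -2.49, -0.001]
force: [0.3, 0.5, -0.3]
width: -0.0002
gripper_force: 0.0
time: 12.3
ee_pos: [0.662, 0.1674, 0.328]
tool_rot: [-1.914, -2.489, 0.001]
force: [-0.1, 0.2, 1.1]
width: -0.0001
gripper_force: 0.0
12.4 [0.6607979  0.16704399 0.32921614] [-0.07309428  0.14652521  0.23477913]
0 tail [(np.int32(275), [140.4, 236.2], [132, 219, 19, 34])] head [(np.int32(555), [310.8, 192.1], [296, 175, 28, 35])] handle [(np.int32(466), [353.0, 177.8], [334, 169, 39, 19])]
  block [(np.int32(370), [268.5, 198.8], [260, 183, 18, 33]), (np.int32(373), [251.0, 203.2], [242, 187, 19, 33])]
9 tail [(np.int32(88), [156.7, 227.6], [151, 219, 9, 20]), (np.int32(26), [137.2, 221.3], [133, 220, 9, 4]), (np.int32(81), [143.0, 247.8], [138, 243, 11, 10])] head [(np.int32(557), [308.7, 192.7], [294, 175, 28, 36])] handle [(np.int32(469), [350.7, 178.5], [331, 170, 40, 19])]
  block [(np.int32(355), [266.3, 199.3], [258, 183, 18, 33]), (np.int32(361), [248.8, 203.8], [240, 188, 18, 33])]
S head [(np.int32(897), [203.2, 231.0], [180, 205, 44, 50])]
S head [(np.int32(880), [205.2, 229.2], [183, 203, 42, 50])]
```

View pics/c9.png

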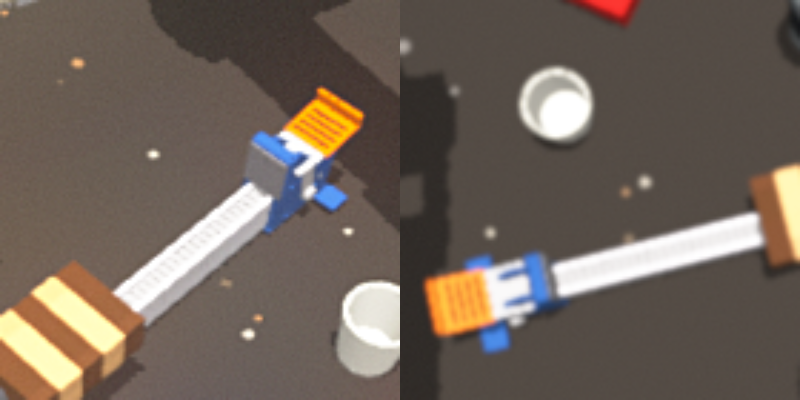

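```bash
python3 - <<'E'
from h import *
S=cv2.imread("pics/s9.png")[:,:,::-1].copy();T=cv2.imread("pics/t9.png")[:,:,::-1].copy()
B=((105,120,60),(125,255,255))
print(blobs(mask(S,*B,(250,70,370,190))))
o=np.array([.48219,.03462]);d=np.array([-.2557,.96676])
al=lambda q,z:(plane("top",q,z)[:2]-o)@d
print("jaw now",al((156.7,227.6),.085),"was",al((224,211.4),.085),"head shift",al((308.7,192.7),.04)-al((310.8,192.1),.04), "block",al((266.3,199.3),.08)-al((268.5,198.8),.08))
E
```

```text
[(np.int32(191), [328.1, 121.9], [319, 106, 18, 35]), (np.int32(17), [343.0, 118.1], [341, 116, 5, 6]), (np.int32(73), [344.5, 127.8], [340, 123, 11, 11])]
jaw now 0.008918329934284248 was -0.1562540543689958 head shift 0.005598303733379439 block 0.00552094167446765
```

The jaw has travelled 160 mm relative to the clamp, so it is at the end stop. The lever is up, and the clamp and block shifted together by only 5–6 mm. I'll hand it in.

```bash
python3 -c "
from cell import workorder; print(workorder.finish_job())"
```

```text
the job is handed in; nothing more can be done
None
```

The jaw is pushed back to its end stop (about 160 mm of travel), the lever has sprung up and the arm is clear with nothing else touched, but at the stop I pushed too far and slid the clamp, with the block on it, about 5–6 mm along the bench; I left it there.

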